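# Walk a clay relief into its drying bay

## Robot

A 6-joint arm with a two-finger parallel gripper is mounted at the origin on the work surface. World frame = base frame: x ahead of the robot, y to its left, z up, the work surface at z = 0. Lengths are in m, angles in rad, forces in N, time in s.
With the tool pointing down it reaches from about 0.375 to 0.9 m from the base axis. Payload 3.1 kg.
Tool frame: the origin (TCP) lies between the finger pads; the fingertips stand 8 mm ahead of it and the grasp point (between the pads) lies 11 mm behind it; z points along the fingers, y is the line along which they close (so a half turn about z gives the same grasp; the last joint's range is limited). The gripper opens to 87 mm and grips with 3 to 60 N. Pads are 19 mm wide; open, the fingers measure 117 mm over their backs; the gripper's body (75 mm by 190 mm) begins 51 mm behind the grasp point.
Start: joints at [-1.478, 0.527, 1.433, -0, 1.181, -0.178], TCP at [0.167, -0.602, 0.231] pointing down, gripper open.
Joint ranges: [-3.08, 3.08], [-0.75, 2.2], [0.22, 2.44], [-1.43, 4.57], [0, 2.65], [-2.85, 2.85]. Speed limits (rad/s): [2.79, 2.79, 3.14, 3.14, 3.14, 3.14].

## Interface

Orientations are given as a unit quaternion [x, y, z, w].
In Python, from rig import robot, vision, job gives the robot as it stands.
- The arm moves only by the shell command python3 -m handwheel 'ROWS' [OPENING] [FORCE]. ROWS is JSON, a list of rows, each a list of 4 numbers: the shift along the tool's x, y, z as a fraction of full scale, then the turn about the tool's z as a fraction of full scale. A call has 1 to 20 rows; each row is the pose to reach, as a shift and turn from the pose commanded when the call began, along the tool's axes at that moment, turning the shorter way round; what a row does not reach only later rows make up. Full scale, the value 1, is 300 mm for a shift and 2 pi rad for a turn. A row lasts 1/12 s, in which the tool goes at most 41.7 mm and 7.16 degrees, less where a joint would pass 70% of its speed; a pose out of reach is approached as far as the arm can. A call with a number of a shift or a turn outside -1 to 1 is refused whole. A call with a gripper value outside its range is refused whole. OPENING is the opening in per cent of the stroke, from 0 (shut) to 100 (fully open), set as the call begins (- or left out, the last holds). The fingers move at their own pace and stop on an object; FORCE is the grip in N (left out, the last holds). Time passes only in rows, so rows that repeat a pose let the fingers close. It gives the time, the measured TCP pose, the force, the opening and the grip force at its end, in the units of the state.
- robot.get_obs(): the state, without advancing time (a new reading comes with each control period).
- vision.camera(name): name is "side" or "top"; returns a dict with "frame" (400x640x3 uint8, red, green, blue), "K" (3x3 intrinsics, pixels), "cam_to_world" (4x4, takes a point from camera to world coordinates). Camera axes: x right, y down, z forward; pixel columns grow to the right and rows downward; lengths in m; the calibration is good to about 2 mm. A picture is of the moment at which its call begins. There is no depth.
- job.hand_in(): hands the job in; it is judged then, once.
Trained networks look in the newest picture that a camera, given by its name, has taken for a name from the list of things; names that differ only in an ending like _2 or _b are one class to them, and where a whole thing is asked for, a point or a joint stands for the part that bears it (a point fixed in the world has none). Each returns a list of dicts, best first, with "conf" (0 to 1); they miss things now and then, are a little off and sometimes report something else, mostly with a low value. They report only what shows in the picture. A call takes as long as a camera call.
- vision.look_for(camera, label): "point" ([row, column] in pixels, amid what is visible of it).
- vision.outline_of(camera, label): "mask" (400x640 bool, what is visible of it) and "point" ([row, column] in pixels, amid what is visible of it).
The state is a dict: "time": time; "q": joint angles; "joint_velocities": joint speeds; "joint_torque": joint torques, N m; "position": TCP position; "tool_rot": TCP orientation; "ft_force": force on the tool from outside, world axes, zero at the start; "moment": the same for the moment, N m; "grip_width": finger opening in m; "grip_force": force on a finger pad.
Only numpy, scipy, OpenCV 4.12 (cv2) and the standard library are available. Lean on these libraries where they do the work, as an engineer would, in place of code of your own. Each camera call takes 0.05 s, during which the arm holds its last target. There are 200 camera calls.

## Task

The plaster slab carrying the fresh clay relief is too heavy and too wide to lift: slide it along the bench into the drying bay by nudging its two rear corners in turn, and bed it flush against the rubber-faced stop by leaning on it steadily for a second with about 10 N more than it takes to slide it. The stop is only held by friction: do not shift it. Then swing the wooden catch shut across behind the slab and let go; never push the slab with more than about 22 N, do not touch the soft clay, and leave the cup, the bottle and the wooden rib alone.

Things in the scene. Friction and masses are not known exactly. Their poses are not given: they have to be found in the camera images.
- slab: White plaster slab, 120 mm (its x) by 160 mm (its y) by 40 mm high, flat on the bench, 1.0 to 1.3 kg with the clay; weight and bench friction vary: sliding it takes 4 to 9 N. Origin: centre of its underside. +x points forward into the bay; the rear face (x = -60 mm) faces the robot. Only the rear face's outer parts, over 50 mm either side of its middle, are clear to push.
- relief: Soft clay relief fixed on the slab: grey-beige curled fronds round a low mound. Not to be touched. Origin: centre of the slab's top face (40 mm above the bench), axes as the slab's. Up to 32 mm high; a fan of fronds over the middle 90 mm (45 mm either side) overhangs the rear face by 14 mm. Elsewhere it stays within 52 mm of the slab's middle.
- slab_front_left (a point): Middle of the height (20 mm) of the slab's front left vertical edge (slab x = 60, y = 80 mm).
- slab_front_right (a point): The same at the slab's front right edge (slab x = 60, y = -80 mm).
- slab_rear_left (a point): Pushing point on the slab's rear face by its left corner (slab x = -60, y = 68 mm, 20 mm above the bench).
- slab_rear_right (a point): Pushing point by the slab's right rear corner (slab x = -60, y = -68 mm, 20 mm above the bench).
- bay: Low wooden fence fixed to the bench, open towards the robot. Origin: on the bench, at the centre of the stop's near (rubber) face; +x points into the stop, away from the robot. Cheeks 36 mm high stand 90 mm either side of the centre line from x = 0 to -25 mm, then flare to 105 mm at x = -60 mm. The slab is home when its front face lies along x = 0, anywhere between the cheeks.
- stop: The stop board across the end of the bay, 216 mm wide and 50 mm high; its near face carries a rubber strip 160 mm wide. Origin: on the bench, at the centre of the strip's near face; axes as the bay's (x away from the robot). It is a clamped slide held by friction only: under about 14 N it does not move, beyond that it slips away along x and stays there. Shifting it by more than 2 mm spoils its setting.
- catch (a joint): Angle (rad) of the wooden turn-button at the right of the bay's mouth; it stays where it is left. 0: points straight back (bay -x); negative: outwards (bay -y); 1.57: shut, pointing to bay +y across behind the slab's right rear corner (end stop 1.59). Arm 16 mm wide, 63 mm from pivot to tip, 25 to 37 mm above the bench. Shut, it clears a slab that is home by 4 mm. Turning takes about 1 N at the peg.
- catch_pivot (a point): The catch's vertical axis (bay x = -132, y = -120 mm), 30 mm above the bench. It sits on a block 24 mm high (bay x = -117 to -147, y = -104 to -136 mm), at the end of a rail 20 mm high (bay x = -28 to -138, y = -108 to -132 mm).
- catch_peg (a point): Centre of the upright wooden peg, 12 mm in diameter, by which the catch is moved; 50 mm from the pivot, it stands from 36 to 84 mm above the bench; this point is 60 mm above the bench.
- cup: White plastic cup, 72 mm wide at the rim, 85 mm high. Origin: centre of its underside. Leave alone.
- bottle: Amber bottle with a black cap, 48 mm wide, 130 mm high. Origin: centre of its underside. Leave alone.
- rib: Flat wooden modelling rib, 110 by 50 by 8 mm. Origin: centre of its underside. Leave alone.

How it is judged:
On the way, in this order (a step that is already met when the one before it is completed fails the run):
1. the slab is bedded: pressed steadily against the stop (more than 6 N there, beyond what its own sliding takes), with both front corners against it, while the catch is still open (contact force between slab and stop above 6 N and x of each of slab_front_left, slab_front_right in the frame of stop above -0.0025 m and value of joint catch below 0.5 rad), for 0.4 s.
2. the catch is swung shut (value of joint catch above 1.45 rad), for 0.1 s.
At the end, for the whole second after the job is handed in: Both front corners of the slab are within 3 mm of the stop's face, the slab lies flat and at rest, the catch is shut (above 1.45 rad) behind it (x of each of slab_front_left, slab_front_right in the frame of stop above -0.003 m and value of joint catch above 1.45 rad and linear speed of slab below 0.01 m/s and angle between slab's own z axis and vertical below 0.03 rad); the robot touches nothing.
It fails at once if the robot pushes the slab with more than 24 N (contact force between any of the fingers, the arm and slab above 24 N).
It fails at once if the stop is shifted by more than 2 mm (distance of stop from where it was at the start of the episode above 0.002 m).
It fails at once if the soft clay is touched (contact force between any of the fingers, the arm and relief above 0.5 N).
It fails at once if the slab is lifted or tipped (angle between slab's own z axis and vertical above 0.06 rad or height (world z) of slab above 0.008 m).
It fails at once if the cup, the bottle or the rib is moved (distance of any of cup, bottle, rib from where it was at the start of the episode above 0.015 m).
It also fails if it takes over 72 s, if anything falls off the work surface, if the arm or the gripper's body presses on something with over 40 N, if the wrist force passes 120 N, or if a joint passes its speed limit or range.

## Working session

There is one attempt and no reset: what is moved stays moved. The work goes in short steps, Python scripts to look and compute and a shell command to move; the robot and the scene stay as the last step left them, time stands still between calls to the robot, and variables do not carry over. Pictures are saved under pics/ and viewed, at most 10 in all, crops included, and the job is handed in when it is done.

```bash
mkdir -p pics; ls
cat > h.py <<'E'
import numpy as np, cv2, sys
from rig import robot, vision, job
from scipy.spatial.transform import Rotation as R
def cam(n,f=None):
    c=vision.camera(n)
    if f: cv2.imwrite('pics/'+f, c['frame'][:,:,::-1])
    return c
def ray(c,p,z):
    K=np.array(c['K']);T=np.array(c['cam_to_world'])
    d=T[:3,:3]@np.linalg.inv(K)@np.array([p[1],p[0],1.]);o=T[:3,3]
    return o+d*(z-o[2])/d[2]
def proj(c,P):
    K=np.array(c['K']);T=np.array(c['cam_to_world'])
    q=T[:3,:3].T@(np.array(P,float)-T[:3,3]);u=K@q/q[2];return u[1],u[0]
E
python3 - <<'E'
from h import *
np.set_printoptions(precision=4,suppress=True)
o=robot.get_obs();print({k:np.round(v,3) for k,v in o.items()})
Z=dict(slab=.02,relief=.05,slab_front_left=.02,slab_front_right=.02,slab_rear_left=.02,slab_rear_right=.02,bay=.036,stop=.05,catch=.037,catch_pivot=.03,catch_peg=.06,cup=.04,bottle=.06,rib=.008)
for n in ('top','side'):
    c=cam(n,n+'0.png');print(n,np.array(c['cam_to_world'])[:3,3])
    for l,z in Z.items():
        r=vision.look_for(n,l)
        for d in r[:2]: print(l,round(d['conf'],2),np.round(d['point'],1),ray(c,d['point'],z)[:2])
E
```

```text
pics
{'time': np.float64(0.0), 'q': array([-1.478,  0.528,  1.434, -0.   ,  1.181, -0.179]), 'joint_velocities': array([ 0.   ,  0.   , -0.   , -0.001, -0.001, -0.   ]), 'joint_torque': array([  0.001, -44.003, -17.66 ,   0.063,   0.058,  -0.   ]), 'position': array([ 0.167, -0.601,  0.23 ]), 'tool_rot': array([ 0.991,  0.135,  0.   , -0.001]), 'ft_force': array([0.236, 0.085, 0.368]), 'moment': array([-0.021, -0.013,  0.003]), 'grip_force': np.float64(0.0), 'grip_width': np.float64(0.087)}
top [ 0.4652 -0.0389  1.333 ]
slab 0.61 [188.1 290.3] [0.5709 0.068 ]
relief 0.77 [192.2 290. ] [0.557  0.0662]
relief 0.6 [139.4 306.5] [0.7054 0.0231]
slab_front_left 0.67 [187.6 293.1] [0.5724 0.0601]
slab_front_right 0.62 [187.5 290.7] [0.5726 0.0669]
slab_rear_right 0.78 [186.6 292.1] [0.5752 0.063 ]
bay 0.57 [139.3 307. ] [0.7084 0.0223]
stop 0.95 [136.3 287.2] [0.7135 0.0772]
stop 0.58 [188.2 290.8] [0.5682 0.0642]
catch 0.56 [189.9 340.5] [ 0.5665 -0.0739]
catch_pivot 0.74 [193.3 341.6] [ 0.5575 -0.0773]
catch_pivot 0.73 [140.7 308.7] [0.7055 0.0177]
catch_peg 0.71 [192.7 339.5] [ 0.5569 -
[... 292 characters left out ...]
238.7 305.3] [0.5631 0.1254]
slab_front_left 0.64 [232. 305.] [0.5681 0.0657]
slab_front_right 0.71 [232.4 301.8] [0.5752 0.0672]
slab_rear_left 0.64 [231.3 301.5] [0.5761 0.0633]
slab_rear_left 0.31 [194.5 318.5] [ 0.5417 -0.0902]
slab_rear_right 0.92 [231.9 301. ] [0.5771 0.0655]
bay 0.77 [233.3 243.7] [0.7004 0.0917]
bay 0.34 [237.2 244.4] [0.6963 0.105 ]
stop 0.95 [237.6 241.8] [0.6965 0.1233]
catch 0.77 [193.  315.8] [ 0.5478 -0.0709]
catch 0.56 [232.3 300.7] [0.5756 0.0881]
catch_pivot 0.92 [228.7 245.6] [0.7015 0.0678]
catch_peg 0.73 [194.6 314.3] [ 0.5496 -0.028 ]
cup 0.88 [329.3 250. ] [0.6409 0.3424]
bottle 0.93 [135.7 315.6] [ 0.5578 -0.3717]
rib 0.86 [332.9 400.9] [0.3914 0.3209]
```

Run:
```python
import cv2
a=cv2.imread('pics/top0.png')[100:250,180:380];cv2.imwrite('pics/c1.png',cv2.resize(a,(800,600),interpolation=cv2.INTER_CUBIC))
a=cv2.imread('pics/side0.png')[150:300,200:400];cv2.imwrite('pics/c2.png',cv2.resize(a,(800,600),interpolation=cv2.INTER_CUBIC))
```

```text
(no output)
```

View pics/c1.png

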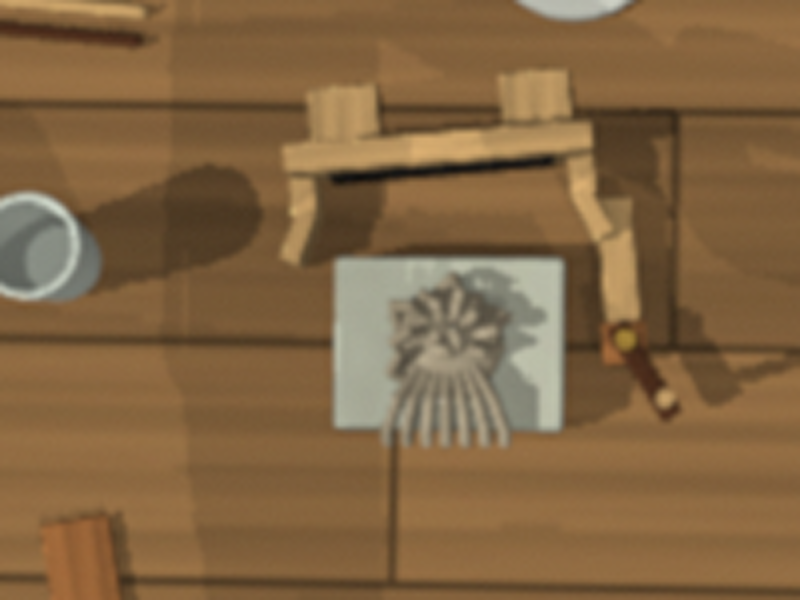

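View pics/c2.png

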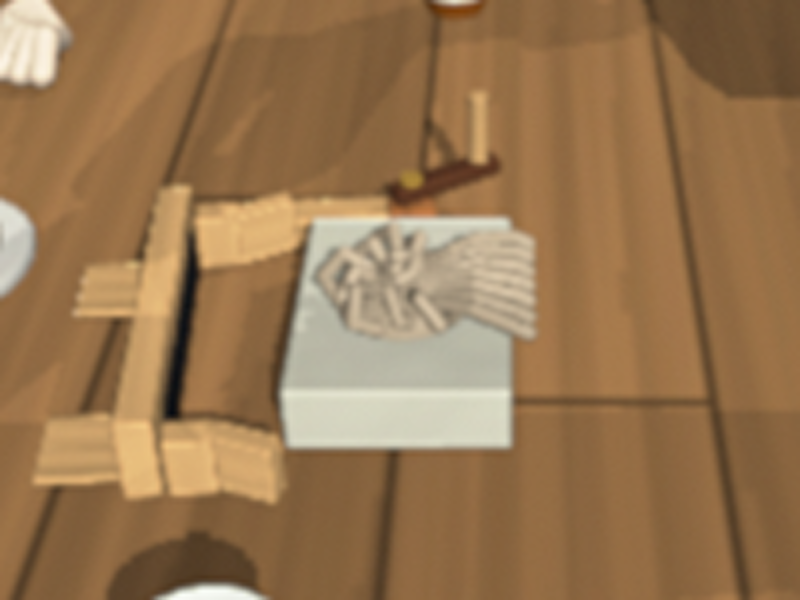

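Top crop (×4, offset 180,100): slab's top corners are at about (334,257), (564,257), (564,431), (334,431). The stop's near top edge runs (286,172)–(592,150), so the bay is turned about 4°. The pivot is at (626,337) and the peg top at (667,398), open outwards. The side crop agrees; I'll turn these into positions.

Run:
```python
from h import *
np.set_printoptions(precision=4,suppress=True)
c={n:cam(n) for n in('top','side')}
F={'top':dict(SFL=(334,257,.04),SFR=(564,257,.04),SRR=(564,431,.04),SRL=(334,431,.04),stL=(286,172,.05),stR=(592,150,.05),piv=(625,338,.04),peg=(667,398,.084),rubL=(333,184,.04),rubR=(553,163,.04)),
'side':dict(SFL=(283,388,.04),SFR=(313,218,.04),SRR=(510,218,.04),SRL=(512,390,.04),stL=(160,415,.05),stR=(190,187,.05),piv=(411,180,.04),peg=(480,93,.084))}
off=dict(top=(100,180),side=(150,200))
W={}
for n in F:
    for k,(x,y,z) in F[n].items():
        W[n,k]=ray(c[n],(off[n][0]+y/4-.4,off[n][1]+x/4-.4),z);print(n,k,W[n,k][:2])
# sub-pixel slab fit by thresholding top-face
def yaw(a): return np.degrees(a)
from scipy.optimize import least_squares
def ptsS(p):
    r=R.from_euler('z',p[2]).as_matrix()
    return {k:r@np.array(v)+[p[0],p[1],0] for k,v in dict(SFL=(.06,.08,.04),SFR=(.06,-.08,.04),SRR=(-.06,-.08,.04),SRL=(-.06,.08,.04)).items()}
def ptsB(p):
    r=R.from_euler('z',p[2]).as_matrix()
    return {k:r@np.array(v)+[p[0],p[1],0] for k,v in dict(stL=(0,.108,.05),stR=(0,-.108,.05),piv=(-.132,-.12,.04)).items()}
for f,p0 in((ptsS,[.57,.06,0]),(ptsB,[.69,.05,.07])):
    def res(p):
        o=[]
        for k,P in f(p).items():
            for n in F: o+=list(np.array(proj(c[n],P))-[off[n][0]+F[n][k][1]/4-.4,off[n][1]+F[n][k][0]/4-.4])
        return np.array(o)
    s=least_squares(res,p0,loss='soft_l1');print(f.__name__,s.x,yaw(s.x[2]));print(res(s.x).reshape(-1,2))
```

```text
top SFL [0.6364 0.1442]
top SFR [ 0.6386 -0.0172]
top SRR [ 0.5167 -0.0191]
top SRL [0.5143 0.1413]
top stL [0.6945 0.1779]
top stR [ 0.7127 -0.0357]
top piv [ 0.5823 -0.0607]
top peg [ 0.5382 -0.0887]
top rubL [0.6881 0.1462]
top rubR [ 0.705  -0.0084]
side SFL [0.6351 0.1396]
side SFR [ 0.6378 -0.016 ]
side SRR [ 0.5188 -0.017 ]
side SRL [0.5166 0.1397]
side stL [0.6912 0.1722]
side stR [ 0.7148 -0.0344]
side piv [ 0.5811 -0.0586]
side peg [ 0.5381 -0.0915]
ptsS [0.5768 0.0619 0.0155] 0.8857203138029105
[[ 0.3213  0.5106]
 [ 1.0118 -0.4426]
 [ 0.2129 -0.0061]
 [-0.2797 -0.045 ]
 [-0.4753 -0.0169]
 [-0.4904  0.3063]
 [-0.4593  0.1512]
 [ 0.3837  0.4962]]
ptsB [0.7022 0.0709 0.097 ] 5.558417187900367
[[ 0.9459 -0.1967]
 [ 2.1132 -0.9147]
 [-0.008   0.3228]
 [-0.4973  1.0314]
 [-0.0639  0.2431]
 [-0.5969 -0.4753]]
```

```bash
cat >> h.py <<'E'
BAY=np.array([.702,.071]);BY=np.radians(5.2)
def b2w(x,y): # bay mm -> world m
    c,s=np.cos(BY),np.sin(BY);return BAY+np.array([c*x-s*y,s*x+c*y])/1000
def w2b(p):
    c,s=np.cos(BY),np.sin(BY);d=(np.array(p[:2])-BAY)*1000;return np.array([c*d[0]+s*d[1],-s*d[0]+c*d[1]])
def to(x,y,z,ty=None):
    "row to world x,y,z (m); ty: wanted heading (deg) of tool y axis"
    o=robot.get_obs();r=R.from_quat(o['tool_rot']).as_matrix()
    s=r.T@(np.array([x,y,z])-o['position'])/.3
    h=np.degrees(np.arctan2(r[1,1],r[0,1]));t=0 if ty is None else -((ty-h+180)%360-180)/360
    print('row',np.round([*s,t],3),'heading',round(h,1),'pos',np.round(o['position'],4),'bay',np.round(w2b(o['position']),1),'F',np.round(o['ft_force'],1),'t',round(float(o['time']),2))
E
python3 - <<'E'
from h import *
to(.45,-.003,.12,3)
E
```

```text
row [ 1.443 -1.672  0.368 -0.215] heading -74.5 pos [ 0.1672 -0.6022  0.2305] bay [-593.6 -622. ] F [ 0.6 -0.4  0.1] t 1.6
```

```bash
python3 -m handwheel '[[0.12,-0.14,0,-0.02],[0.24,-0.28,0,-0.04],[0.36,-0.42,0,-0.06],[0.48,-0.56,0,-0.08],[0.6,-0.7,0,-0.1],[0.72,-0.83,0,-0.12],[0.8,-0.92,0,-0.13],[0.8,-0.92,0,-0.13],[0.8,-0.92,0,-0.13],[0.8,-0.92,0,-0.13],[0.8,-0.92,0,-0.13],[0.8,-0.92,0,-0.13]]' 0 20
python3 -c "
from h import *
to(.465,-.003,.12,3)"
```

```text
time: 2.6
position: [0.325, -0.273, 0.231]
tool_rot: [0.856, 0.518, -0.0, 0.001]
ft_force: [-0.8, 0.3, 0.5]
grip_width: 0.015
grip_force: 0.0
row [ 1.014 -0.005  0.368 -0.085] heading -27.6 pos [ 0.325 -0.273  0.231] bay [-406.6 -308.4] F [-0.8  0.3  0.5] t 2.6
```

```bash
python3 -m handwheel '[[0.13,0,0,-0.02],[0.26,0,0,-0.04],[0.39,0,0,-0.06],[0.52,0,0,-0.085],[0.65,0,0.05,-0.085],[0.78,0,0.15,-0.085],[0.91,0,0.25,-0.085],[1,0,0.36,-0.085],[1,0,0.36,-0.085],[1,0,0.36,-0.085],[1,0,0.36,-0.085],[1,0,0.36,-0.085]]'
python3 -c "
from h import *
to(.485,-.003,.023,3)"
```

```text
time: 3.6
position: [0.4648, -0.0081, 0.1231]
tool_rot: [0.69, 0.724, 0.0, 0.001]
ft_force: [0.0, 0.9, 0.8]
grip_width: 0.0001
grip_force: 0.0
row [ 0.014  0.068  0.334 -0.001] heading 2.8 pos [ 0.4648 -0.0081  0.1231] bay [-243.4  -57.3] F [0.  0.9 0.8] t 3.6
```

```bash
python3 -m handwheel '[[0,0.05,0.1,0],[0.01,0.05,0.2,0],[0.01,0.05,0.3,0],[0.01,0.05,0.333,0],[0.01,0.05,0.333,0],[0.01,0.05,0.333,0]]'
python3 -c "
from h import *
to(.503,-.005,.023)"
```

```text
time: 4.1
position: [0.4792, -0.0037, 0.0235]
tool_rot: [0.689, 0.724, 0.0, 0.0]
ft_force: [-0.5, 0.7, 0.8]
grip_width: 0.0004
grip_force: 0.0
row [-0.008  0.079  0.002  0.   ] heading 2.8 pos [ 0.4792 -0.0037  0.0235] bay [-228.6  -54.2] F [-0.5  0.7  0.8] t 4.1
```

```bash
python3 -m handwheel '[[-0.005,0.03,0,0],[-0.012,0.05,0,0],[-0.012,0.06,0,0],[-0.012,0.07,0,0],[-0.012,0.075,0,0],[-0.012,0.08,0,0],[-0.012,0.085,0,0],[-0.012,0.09,0,0],[-0.012,0.095,0,0],[-0.012,0.1,0,0],[-0.012,0.1,0,0]]'
python3 -c "
from h import *
c=cam('top','t1.png')
cv2.imwrite('pics/t1c.png',cv2.resize(c['frame'][100:250,180:380,::-1],(800,600),interpolation=cv2.INTER_CUBIC))"
```

```text
time: 5.02
position: [0.5065, -0.0045, 0.0224]
tool_rot: [0.689, 0.725, -0.002, -0.002]
ft_force: [-4.1, -1.9, 2.9]
grip_width: 0.0005
grip_force: 2.5
```

View pics/t1c.png

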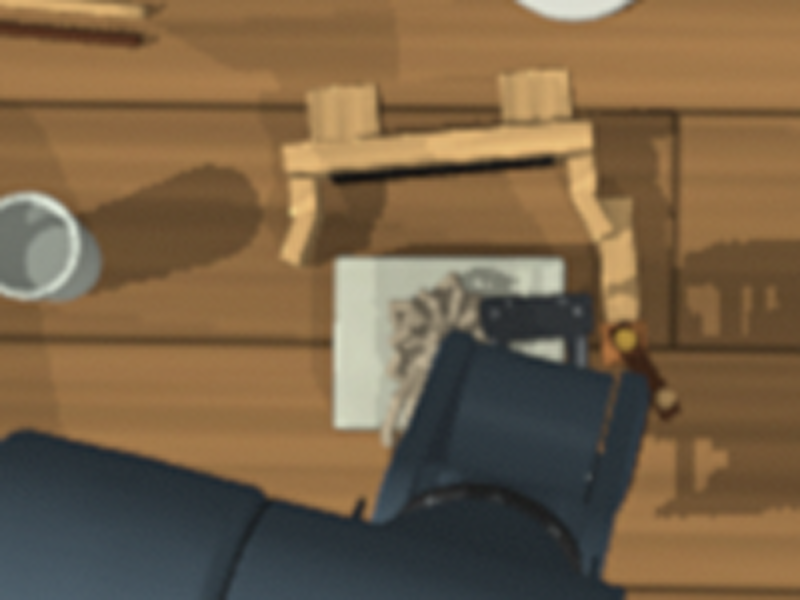

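```bash
cat >> h.py <<'E'
def slab(c=None):
    "slab pose from its front top edge and left top edge in the top view: bay coords mm, yaw deg relative to bay"
    c=c or cam('top');f=c['frame'].astype(float)
    hsv=cv2.cvtColor(c['frame'],cv2.COLOR_RGB2HSV)
    m=((hsv[:,:,1]<45)&(hsv[:,:,2]>140)).astype(np.uint8);m[:, :255]=0;m[:,345:]=0;m[:120]=0;m[260:]=0
    n,l,s,_=cv2.connectedComponentsWithStats(m);m=l==1+np.argmax(s[1:,4])
    sat=hsv[:,:,1].astype(float)
    def cross(v): # fraction along v where saturation crosses mid, v background->white
        k=(v[0]+v[-1])/2
        for i in range(len(v)-1):
            if v[i]>=k>v[i+1]: return i+(v[i]-k)/(v[i]-v[i+1])
        return None
    cols=np.where(m.sum(0)>3)[0];F=[]
    for u in range(cols[0]+3,cols[-1]-2):
        r=np.argmax(m[:,u]);k=cross(sat[r-3:r+3,u])
        if k is not None:F.append(ray(c,(r-3+k,u),.04)[:2])
    F=np.array(F);
    for _ in range(4):
        p=np.polyfit(F[:,1],F[:,0],1);e=np.abs(F[:,0]-np.polyval(p,F[:,1]));F=F[e<max(.0015,1.5*np.median(e))]
    yaw=np.arctan2(-p[0],1.);d=np.array([np.cos(yaw),np.sin(yaw)]);w=np.array([-d[1],d[0]])
    rows=np.where(m.sum(1)>3)[0];L=[]
    for r in range(rows[0]+4,rows[0]+40):
        u=np.argmax(m[r]); 
        if not m[r].any(): continue
        k=cross(sat[r,u-3:u+3])
        if k is not None:L.append(ray(c,(r,u-3+k),.04)[:2]@w)
    L=np.array(L);yl=np.median(L[L>np.max(L)-.006])
    fr=np.median(F@d);cen=d*(fr-.06)+w*(yl-.08)
    b=w2b(cen);print('slab world',np.round(cen,4),'bay centre',np.round(b,1),'rel yaw',round(np.degrees(yaw-BY),2),'n',len(F))
    for k,(x,y) in dict(FL=(60,80),FR=(60,-80),RL=(-60,68),RR=(-60,-68)).items():
        P=cen+d*x/1000+w*y/1000;print('  ',k,np.round(P,4),'bay',np.round(w2b(P),1))
    return cen,yaw
E
python3 -c "
from h import *
slab()"
python3 -m handwheel '[[0,0.005,0,0],[0,0.01,0,0],[0,0.015,0,0],[0,0.02,0,0],[0,0.025,0,0],[0,0.03,0,0],[0,0.035,0,0],[0,0.04,0,0],[0,0.045,0,0],[0,0.05,0,0],[0,0.055,0,0],[0,0.06,0,0],[0,0.065,0,0],[0,0.07,0,0],[0,0.075,0,0],[0,0.08,0,0]]'
python3 -c "
from h import *
slab()"
```

```text
slab world [0.5792 0.0641] bay centre [-123.     4.3] rel yaw -4.48 n 51
   FL [0.6381 0.1449] bay [-56.9  79.3]
   FR [ 0.6402 -0.0151] bay [-69.4 -80.2]
   RL [0.5183 0.1313] bay [-177.5   76.7]
   RR [ 0.52   -0.0046] bay [-188.1  -58.8]
time: 6.45
position: [0.5293, -0.0036, 0.0223]
tool_rot: [0.688, 0.725, -0.003, -0.003]
ft_force: [-6.4, -4.3, 3.8]
grip_width: 0.0003
grip_force: 4.0
slab world [0.5923 0.0725] bay centre [-109.1   11.4] rel yaw 2.5 n 49
   FL [0.6411 0.1598] bay [-52.7  94. ]
   FR [0.6625 0.0012] bay [-45.7 -65.9]
   RL [0.5237 0.1318] bay [-172.    76.7]
   RR [ 0.542  -0.0029] bay [-166.1  -59.1]
```

```bash
python3 -m handwheel '[[0,-0.05,0,0],[0,-0.12,0,0],[0,-0.155,0,-0.007],[0.06,-0.17,0,-0.007],[0.18,-0.18,0,-0.007],[0.3,-0.18,0,-0.007],[0.4,-0.18,0,-0.007],[0.45,-0.18,0,-0.007],[0.455,-0.17,0,-0.007],[0.455,-0.15,0,-0.007],[0.455,-0.15,0,-0.007]]'
python3 -c "
from h import *
c,y=slab()
to(.503,.131,.0225,5.2)"
```

```text
time: 7.42
position: [0.4838, 0.1303, 0.0228]
tool_rot: [0.673, 0.74, 0.001, 0.001]
ft_force: [0.3, 0.9, 0.8]
grip_width: 0.0005
grip_force: 0.0
slab world [0.5928 0.0727] bay centre [-108.6   11.6] rel yaw 2.77 n 53
   FL [0.6412 0.1603] bay [-52.5  94.4]
   FR [0.6633 0.0018] bay [-44.8 -65.4]
   RL [0.524  0.1318] bay [-171.8   76.6]
   RR [ 0.5428 -0.0029] bay [-165.2  -59.2]
row [-0.002  0.067  0.001  0.   ] heading 5.4 pos [0.483  0.1298 0.0227] bay [-212.8   78.4] F [-0.6  0.2 -0.5] t 7.47
```

```bash
python3 -m handwheel '[[0,0.03,0,0],[0,0.05,0,0],[0,0.062,0,0],[0,0.072,0,0],[0,0.08,0,0],[0,0.087,0,0],[0,0.094,0,0],[0,0.101,0,0],[0,0.108,0,0],[0,0.115,0,0],[0,0.122,0,0],[0,0.129,0,0],[0,0.136,0,0],[0,0.143,0,0],[0,0.15,0,0],[0,0.157,0,0],[0,0.164,0,0],[0,0.171,0,0],[0,0.178,0,0],[0,0.185,0,0]]'
python3 -c "
from h import *
c=cam('top','t2.png');slab(c)"
```

```text
time: 9.13
position: [0.5308, 0.1369, 0.0223]
tool_rot: [0.673, 0.74, -0.003, -0.004]
ft_force: [-6.9, 3.2, 6.4]
grip_width: 0.0004
grip_force: 4.5
slab world [ 0.6059 -0.0273] bay centre [-104.7  -89.2] rel yaw -4.29 n 19
   FL [0.6646 0.0536] bay [-38.8 -13.9]
   FR [ 0.6671 -0.1064] bay [ -50.8 -173.5]
   RL [0.5448 0.0397] bay [-159.4  -16.9]
   RR [ 0.5469 -0.0963] bay [-169.6 -152.5]
```

```bash
python3 -m handwheel '[[0,-0.05,0,0],[0,-0.11,0,0],[-0.06,-0.14,0,0],[-0.18,-0.15,0,0],[-0.3,-0.15,0,0],[-0.4,-0.15,0,0],[-0.46,-0.15,0,0],[-0.465,-0.15,0,0],[-0.465,-0.15,0,0],[-0.465,-0.15,0,0]]'
python3 -c "
from h import *
c,y=slab()
to(.525,-.003,.0225,5.2)"
```

```text
time: 10.02
position: [0.5046, -0.0068, 0.0226]
tool_rot: [0.673, 0.74, 0.0, -0.0]
ft_force: [-0.0, 0.3, 0.6]
grip_width: 0.0002
grip_force: 0.0
slab world [0.6058 0.0677] bay centre [-96.1   5.4] rel yaw -4.87 n 51
   FL [0.6654 0.148 ] bay [-29.5  80. ]
   FR [ 0.6663 -0.012 ] bay [-43.1 -79.4]
   RL [0.5454 0.1353] bay [-150.1   78.3]
   RR [ 0.5462 -0.0007] bay [-161.6  -57.3]
row [0.004 0.07  0.    0.001] heading 5.5 pos [ 0.5043 -0.0063  0.0226] bay [-203.8  -59.1] F [0.5 0.3 0.4] t 10.07
```

```bash
python3 -m handwheel '[[0,0.03,0,0],[0,0.055,0,0],[0,0.068,0,0],[0,0.076,0,0],[0,0.083,0,0],[0,0.09,0,0],[-0.002,0.096,0,0],[-0.004,0.102,0,0],[-0.007,0.108,0,0],[-0.01,0.114,0,0],[-0.013,0.12,0,0],[-0.016,0.126,0,0],[-0.019,0.132,0,0],[-0.022,0.138,0,0],[-0.025,0.144,0,0],[-0.028,0.15,0,0],[-0.031,0.156,0,0],[-0.033,0.16,0,0]]'
python3 -c "
from h import *
c=cam('top','t3.png');slab(c)"
```

```text
time: 11.57
position: [0.5503, -0.0125, 0.0223]
tool_rot: [0.673, 0.74, -0.002, -0.003]
ft_force: [-4.3, -0.9, 2.3]
grip_width: 0.0002
grip_force: 3.1
slab world [0.6118 0.0679] bay centre [-90.1   5. ] rel yaw 2.82 n 50
   FL [0.6601 0.1554] bay [-34.1  87.9]
   FR [ 0.6824 -0.003 ] bay [-26.3 -71.9]
   RL [0.5429 0.1268] bay [-153.4   70. ]
   RR [ 0.5619 -0.0079] bay [-146.7  -65.8]
```

```bash
python3 -m handwheel '[[0,-0.05,0,0],[0,-0.12,0,0],[0.02,-0.15,0,0],[0.1,-0.15,0,0],[0.22,-0.15,0,0],[0.33,-0.15,0,0],[0.43,-0.14,0,0],[0.475,-0.12,0,0],[0.475,-0.12,0,0],[0.475,-0.12,0,0]]'
python3 -c "
from h import *
c,y=slab()
to(.512,.128,.0225,5.2)"
```

```text
time: 12.45
position: [0.5048, 0.1267, 0.0227]
tool_rot: [0.672, 0.741, 0.001, 0.001]
ft_force: [0.1, 0.3, 0.2]
grip_width: 0.0001
grip_force: 0.0
slab world [0.612  0.0681] bay centre [-89.9   5.3] rel yaw 3.0 n 49
   FL [0.6599 0.1559] bay [-34.2  88.3]
   FR [ 0.6828 -0.0025] bay [-25.8 -71.5]
   RL [0.5429 0.1269] bay [-153.4   70.1]
   RR [ 0.5623 -0.0077] bay [-146.3  -65.8]
row [0.005 0.026 0.001 0.001] heading 5.5 pos [0.5045 0.1259 0.0227] bay [-191.7   72.5] F [ 0.1 -0.1 -0.7] t 12.5
```

```bash
python3 -m handwheel '[[0,0.03,0,0],[0,0.05,0,0],[0,0.06,0,0],[0,0.067,0,0],[0,0.074,0,0],[0,0.08,0,0],[0,0.086,0,0],[0,0.092,0,0],[0,0.098,0,0],[0,0.104,0,0],[0,0.11,0,0],[0,0.116,0,0],[0,0.122,0,0],[0,0.128,0,0],[0,0.134,0,0],[0,0.14,0,0],[0,0.146,0,0],[0,0.152,0,0],[0,0.157,0,0]]'
python3 -m handwheel '[[0,-0.05,0,0],[0,-0.11,0,0],[-0.06,-0.14,0,0],[-0.18,-0.15,0,0],[-0.3,-0.15,0,0],[-0.4,-0.15,0,0],[-0.46,-0.14,0,0],[-0.47,-0.14,0,0],[-0.47,-0.14,0,0],[-0.47,-0.14,0,0]]'
python3 -c "
from h import *
c,y=slab(cam('top','t4.png'))
to(.53,-.012,.0225,5.2)"
```

```text
time: 14.08
position: [0.5459, 0.1315, 0.0223]
tool_rot: [0.673, 0.74, -0.003, -0.004]
ft_force: [-7.9, 4.1, 4.2]
grip_width: 0.0006
grip_force: 4.2
time: 14.92
position: [0.5223, -0.0135, 0.0226]
tool_rot: [0.673, 0.74, 0.0, -0.0]
ft_force: [-0.9, 0.7, -0.1]
grip_width: 0.0003
grip_force: 0.0
slab world [0.6221 0.0637] bay centre [-80.2   0. ] rel yaw -2.82 n 51
   FL [0.6788 0.1462] bay [-16.3  77. ]
   FR [ 0.6854 -0.0137] bay [-24.2 -82.8]
   RL [0.5594 0.1292] bay [-136.8   70.9]
   RR [ 0.565  -0.0067] bay [-143.5  -65. ]
row [0.001 0.027 0.    0.001] heading 5.5 pos [ 0.5221 -0.013   0.0226] bay [-186.8  -67.3] F [-0.2 -0.3  0. ] t 14.97
```

```bash
python3 -m handwheel '[[0,0.03,0,0],[0,0.055,0,0],[0,0.072,0,0],[0,0.08,0,0],[0,0.087,0,0],[0,0.093,0,0],[0,0.099,0,0],[-0.001,0.105,0,0],[-0.002,0.111,0,0],[-0.003,0.117,0,0],[-0.004,0.123,0,0],[-0.005,0.129,0,0],[-0.006,0.135,0,0],[-0.007,0.141,0,0],[-0.008,0.147,0,0],[-0.008,0.152,0,0]]'
python3 -m handwheel '[[0,-0.05,0,0],[0,-0.11,0,0],[0.02,-0.14,0,0],[0.1,-0.14,0,0],[0.22,-0.14,0,0],[0.33,-0.13,0,0],[0.43,-0.12,0,0],[0.475,-0.11,0,0],[0.475,-0.1,0,0],[0.475,-0.1,0,0]]'
python3 -c "
from h import *
c,y=slab(cam('top','t5.png'))
to(.53,.128,.0225,5.2)"
```

```text
time: 16.3
position: [0.5646, -0.0126, 0.0223]
tool_rot: [0.672, 0.74, -0.003, -0.003]
ft_force: [-6.7, -4.7, 3.6]
grip_width: 0.0006
grip_force: 3.8
time: 17.13
position: [0.5259, 0.1279, 0.0228]
tool_rot: [0.672, 0.741, 0.001, 0.001]
ft_force: [0.6, -0.6, 0.6]
grip_width: 0.0006
grip_force: 0.0
slab world [0.6279 0.0676] bay centre [-74.1   3.4] rel yaw 1.93 n 52
   FL [0.6775 0.1545] bay [-16.8  85.3]
   FR [ 0.6974 -0.0043] bay [-11.4 -74.6]
   RL [0.5599 0.1277] bay [-136.4   69.3]
   RR [ 0.5768 -0.0073] bay [-131.8  -66.6]
row [0.002 0.015 0.001 0.001] heading 5.5 pos [0.5256 0.127  0.0227] bay [-170.6   71.8] F [ 0.6  0.8 -0.4] t 17.18
```

```bash
python3 -m handwheel '[[0,0.025,0,0],[0,0.042,0,0],[0,0.05,0,0],[0,0.057,0,0],[0,0.063,0,0],[0,0.069,0,0],[0,0.075,0,0],[0,0.081,0,0],[0,0.087,0,0],[0,0.093,0,0],[0,0.099,0,0],[0,0.105,0,0],[0,0.111,0,0]]'
python3 -m handwheel '[[0,-0.05,0,0],[0,-0.11,0,0],[-0.06,-0.14,0,0],[-0.18,-0.14,0,0],[-0.3,-0.14,0,0],[-0.4,-0.13,0,0],[-0.46,-0.11,0,0],[-0.47,-0.11,0,0],[-0.47,-0.11,0,0],[-0.47,-0.11,0,0]]'
python3 -c "
from h import *
c,y=slab(cam('top','t6.png'))
to(.54,-.012,.0225,5.2)"
```

```text
time: 18.27
position: [0.5524, 0.1309, 0.0224]
tool_rot: [0.673, 0.74, -0.004, -0.005]
ft_force: [-8.5, 4.2, 7.3]
grip_width: 0.0003
grip_force: 4.9
time: 19.1
position: [0.5379, -0.0128, 0.0226]
tool_rot: [0.673, 0.74, -0.0, -0.001]
ft_force: [-0.5, 0.1, 0.2]
grip_width: 0.0005
grip_force: 0.0
slab world [0.6308 0.0665] bay centre [-71.3   2. ] rel yaw -0.09 n 50
   FL [0.6834 0.1515] bay [-11.2  81.9]
   FR [ 0.6977 -0.0078] bay [-11.4 -78.1]
   RL [0.565  0.1289] bay [-131.2   70. ]
   RR [ 0.5771 -0.0066] bay [-131.4  -66. ]
row [-0.     0.008  0.     0.001] heading 5.5 pos [ 0.5376 -0.0122  0.0225] bay [-171.3  -68. ] F [-0.9  0.3 -0.6] t 19.15
```

```bash
python3 -m handwheel '[[0,0.03,0,0],[0,0.055,0,0],[0,0.065,0,0],[0,0.072,0,0],[0,0.078,0,0],[0,0.084,0,0],[0,0.09,0,0],[0,0.096,0,0],[0,0.102,0,0],[0,0.108,0,0],[0,0.114,0,0],[0,0.12,0,0]]'
python3 -m handwheel '[[0,-0.05,0,0],[0,-0.11,0,0],[0.02,-0.13,0,0],[0.1,-0.13,0,0],[0.22,-0.13,0,0],[0.33,-0.12,0,0],[0.43,-0.11,0,0],[0.47,-0.1,0,0],[0.47,-0.09,0,0],[0.47,-0.09,0,0]]'
python3 -c "
from h import *
c,y=slab(cam('top','t7.png'))
to(.54,.128,.0225,5.2)"
```

```text
time: 20.15
position: [0.5706, -0.0106, 0.0224]
tool_rot: [0.672, 0.74, -0.003, -0.003]
ft_force: [-6.3, -4.5, 3.5]
grip_width: 0.0003
grip_force: 4.0
time: 20.98
position: [0.5355, 0.1282, 0.0228]
tool_rot: [0.672, 0.74, 0.001, 0.001]
ft_force: [0.6, -0.4, 0.2]
grip_width: 0.0005
grip_force: 0.0
slab world [0.635  0.0667] bay centre [-67.1   1.8] rel yaw 4.28 n 32
   FL [0.681  0.1555] bay [-13.3  86.1]
   FR [ 0.7073 -0.0023] bay [ -1.3 -73.5]
   RL [0.5646 0.1239] bay [-132.1   65.2]
   RR [ 0.587  -0.0102] bay [-121.9  -70.5]
row [0.001 0.017 0.001 0.001] heading 5.4 pos [0.5351 0.1273 0.0227] bay [-161.1   71.2] F [ 0.  -0.5 -0.5] t 21.03
```

Run:
```python
import cv2
a=cv2.imread('pics/t7.png')[120:210,240:360];cv2.imwrite('pics/t7c.png',cv2.resize(a,(800,600),interpolation=cv2.INTER_CUBIC))
```

```text
(no output)
```

View pics/t7c.png

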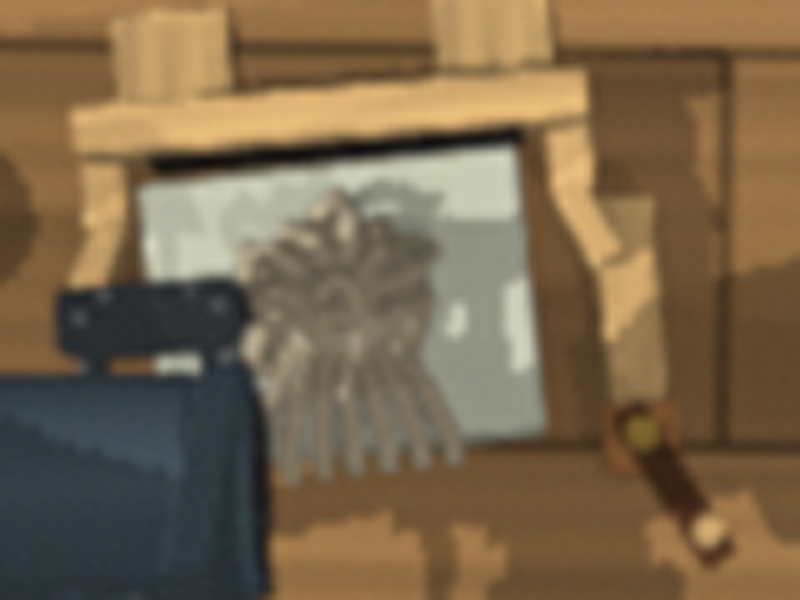

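```bash
python3 -m handwheel '[[0,0.02,0,0],[0,0.036,0,0],[0,0.045,0,0],[0,0.051,0,0],[0,0.056,0,0],[0,0.061,0,0],[0,0.066,0,0],[0,0.071,0,0],[0,0.076,0,0],[0,0.081,0,0],[0,0.086,0,0],[0,0.086,0,0]]'
python3 -c "
from h import *
cam('top','t8.png');to(.557,.13,.0225)
a=cv2.imread('pics/t8.png')[120:210,240:360];cv2.imwrite('pics/t8c.png',cv2.resize(a,(800,600),interpolation=cv2.INTER_CUBIC))"
```

```text
time: 22.03
position: [0.5558, 0.1306, 0.0224]
tool_rot: [0.673, 0.74, -0.003, -0.003]
ft_force: [-6.1, 0.3, 5.3]
grip_width: 0.0002
grip_force: 3.7
row [-0.002  0.004 -0.     0.   ] heading 5.5 pos [0.5558 0.1306 0.0224] bay [-140.2   72.6] F [-6.2 -0.7  4.5] t 22.08
```

View pics/t8c.png

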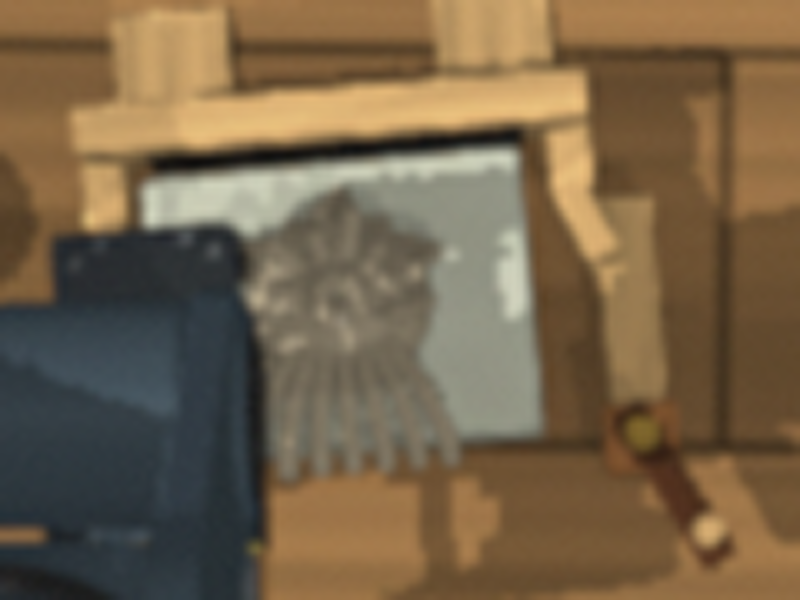

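```bash
python3 -m handwheel '[[0,0.003,0,0],[0,0.006,0,0],[0,0.009,0,0],[0,0.012,0,0],[0,0.012,0,0]]'; python3 -m handwheel '[[0,0.003,0,0],[0,0.006,0,0],[0,0.006,0,0]]'
```

```text
time: 22.5
position: [0.5582, 0.1315, 0.0224]
tool_rot: [0.673, 0.74, -0.003, -0.004]
ft_force: [-7.4, 1.4, 5.2]
grip_width: 0.0003
grip_force: 4.5
time: 22.75
position: [0.5598, 0.1319, 0.0224]
tool_rot: [0.673, 0.74, -0.003, -0.004]
ft_force: [-7.2, 2.2, 5.8]
grip_width: 0.0005
grip_force: 4.7
```

```bash
python3 -m handwheel '[[0,0.003,0,0],[0,0.006,0,0],[0,0.009,0,0],[0,0.009,0,0]]'; python3 -c "
from h import *
slab(cam('top','t9.png'))
a=cv2.imread('pics/t9.png')[120:210,240:360];cv2.imwrite('pics/t9c.png',cv2.resize(a,(800,600),interpolation=cv2.INTER_CUBIC))"
```

```text
time: 23.08
position: [0.5627, 0.1323, 0.0224]
tool_rot: [0.673, 0.74, -0.003, -0.004]
ft_force: [-7.0, 3.1, 6.2]
grip_width: 0.0006
grip_force: 4.5
slab world [0.6412 0.0671] bay centre [-60.9   1.6] rel yaw -1.4 n 51
   FL [0.6958 0.1509] bay [ 1.  80.1]
   FR [ 0.7064 -0.0088] bay [ -2.9 -79.8]
   RL [0.5768 0.131 ] bay [-119.2   71.1]
   RR [ 0.5858 -0.0047] bay [-122.5  -64.9]
```

View pics/t9c.png

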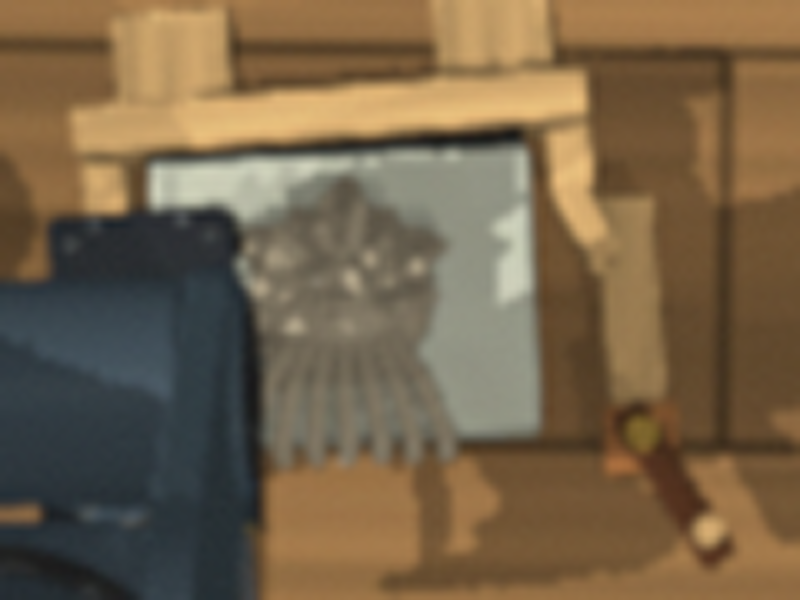

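```bash
python3 -m handwheel '[[0,-0.05,0,0],[0,-0.11,0,0],[-0.06,-0.14,0,0],[-0.18,-0.15,0,0],[-0.3,-0.15,0,0],[-0.4,-0.14,0,0],[-0.46,-0.125,0,0],[-0.465,-0.12,0,0],[-0.465,-0.12,0,0]]'
python3 -c "
from h import *
to(.57,-.008,.0225,5.2)"
```

```text
time: 23.88
position: [0.5466, -0.0125, 0.0228]
tool_rot: [0.674, 0.739, 0.001, 0.001]
ft_force: [-0.6, 0.4, 0.1]
grip_width: 0.0002
grip_force: 0.0
row [0.008 0.079 0.001 0.   ] heading 5.3 pos [ 0.5466 -0.0125  0.0228] bay [-162.4  -69.1] F [-0.6  0.4  0.1] t 23.88
```

```bash
python3 -m handwheel '[[0,0.03,0,0],[0,0.052,0,0],[0,0.063,0,0],[0,0.069,0,0],[0,0.074,0,0],[0,0.079,0,0],[0,0.084,0,0],[0,0.088,0,0],[0,0.092,0,0],[0,0.092,0,0]]';python3 -m handwheel '[[0,0.003,0,0],[0,0.006,0,0],[0,0.006,0,0]]';python3 -m handwheel '[[0,0.003,0,0],[0,0.005,0,0],[0,0.005,0,0]]'
```

```text
time: 24.72
position: [0.5711, -0.0085, 0.0225]
tool_rot: [0.673, 0.74, -0.001, -0.002]
ft_force: [-3.6, 0.2, 1.6]
grip_width: 0.0006
grip_force: 1.8
time: 24.97
position: [0.5719, -0.0086, 0.0224]
tool_rot: [0.673, 0.74, -0.002, -0.002]
ft_force: [-6.3, -1.2, 3.4]
grip_width: 0.0003
grip_force: 3.2
time: 25.22
position: [0.5735, -0.0088, 0.0224]
tool_rot: [0.673, 0.74, -0.002, -0.002]
ft_force: [-6.1, -2.5, 4.2]
grip_width: 0.0003
grip_force: 3.3
```

```bash
for i in 1; do python3 -m handwheel '[[0,0.003,0,0],[0,0.006,0,0],[0,0.006,0,0]]';done;python3 -m handwheel '[[0,0.003,0,0],[0,0.005,0,0],[0,0.005,0,0]]'
```

```text
time: 25.47
position: [0.5754, -0.0089, 0.0224]
tool_rot: [0.673, 0.74, -0.002, -0.002]
ft_force: [-5.5, -3.7, 2.3]
grip_width: 0.0005
grip_force: 3.2
time: 25.72
position: [0.5769, -0.0088, 0.0224]
tool_rot: [0.673, 0.74, -0.002, -0.002]
ft_force: [-5.6, -3.4, 3.3]
grip_width: 0.0004
grip_force: 3.3
```

```bash
python3 -m handwheel '[[0,0.003,0,0],[0,0.006,0,0],[0,0.006,0,0]]';python3 -c "
from h import *
slab(cam('top','t10.png'))
a=cv2.imread('pics/t10.png')[120:165,250:330];cv2.imwrite('pics/t10c.png',cv2.resize(a,(800,450),interpolation=cv2.INTER_CUBIC))"
```

```text
time: 25.97
position: [0.5772, -0.0088, 0.0224]
tool_rot: [0.672, 0.74, -0.003, -0.003]
ft_force: [-7.5, -4.8, 4.9]
grip_width: 0.0004
grip_force: 4.8
slab world [0.6429 0.069 ] bay centre [-59.1   3.4] rel yaw 0.25 n 51
   FL [0.695  0.1543] bay [ 0.6 83.6]
   FR [ 0.7102 -0.0049] bay [  1.3 -76.4]
   RL [0.5767 0.131 ] bay [-119.4   71.1]
   RR [ 0.5896 -0.0044] bay [-118.8  -64.9]
```

View pics/t10c.png

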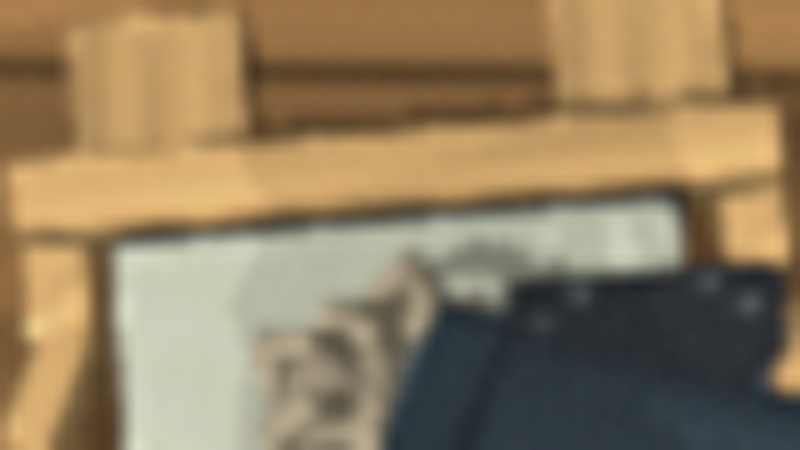

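```bash
python3 -m handwheel '[[0,0.003,0,0],[0,0.006,0,0],[0,0.009,0,0],[0,0.009,0,0]]'; python3 -m handwheel '[[0,0.003,0,0],[0,0.005,0,0],[0,0.005,0,0]]'
```

```text
time: 26.35
position: [0.5773, -0.0087, 0.0224]
tool_rot: [0.672, 0.74, -0.005, -0.005]
ft_force: [-12.3, -7.7, 8.9]
grip_width: 0.0003
grip_force: 7.6
time: 26.6
position: [0.5773, -0.0087, 0.0224]
tool_rot: [0.672, 0.74, -0.006, -0.006]
ft_force: [-15.0, -8.6, 11.3]
grip_width: 0.0005
grip_force: 9.0
```

```bash
python3 -m handwheel '[[-0.004,0,-0.003,0],[-0.008,0,-0.006,0],[-0.01,0,-0.008,0],[-0.01,0,-0.008,0]]'
```

```text
time: 26.93
position: [0.5772, -0.009, 0.0228]
tool_rot: [0.673, 0.74, -0.005, -0.008]
ft_force: [-11.9, 0.8, -1.1]
grip_width: 0.0005
grip_force: 5.1
```

```bash
python3 -m handwheel '[[0,0.003,0,0],[0,0.006,0,0],[0,0.009,0,0],[0,0.009,0,0],[0,0.009,0,0]]'
```

```text
time: 27.35
position: [0.5772, -0.009, 0.0228]
tool_rot: [0.672, 0.74, -0.007, -0.01]
ft_force: [-16.0, -1.1, 2.6]
grip_width: 0.0004
grip_force: 7.9
```

```bash
python3 -m handwheel '[[0,0.001,0,0],[0,0.001,0,0],[0,0.001,0,0],[0,0.001,0,0],[0,0.001,0,0],[0,0.001,0,0],[0,0.001,0,0],[0,0.001,0,0],[0,0.001,0,0],[0,0.001,0,0],[0,0.001,0,0],[0,0.001,0,0],[0,0.001,0,0],[0,0.001,0,0]]'
```

```text
time: 28.52
position: [0.5772, -0.0089, 0.0228]
tool_rot: [0.672, 0.74, -0.007, -0.01]
ft_force: [-15.7, -3.3, 3.2]
grip_width: 0.0004
grip_force: 8.2
```

```bash
python3 -m handwheel '[[0,0.002,0,0],[0,0.004,0,0],[0,0.005,0,0],[0,0.005,0,0],[0,0.005,0,0],[0,0.005,0,0],[0,0.005,0,0],[0,0.005,0,0],[0,0.005,0,0],[0,0.005,0,0],[0,0.005,0,0],[0,0.005,0,0],[0,0.005,0,0]]'
```

```text
time: 29.6
position: [0.5772, -0.0089, 0.0228]
tool_rot: [0.672, 0.74, -0.008, -0.011]
ft_force: [-18.3, -4.4, 5.7]
grip_width: 0.0002
grip_force: 9.7
```

```bash
python3 -m handwheel '[[0,-0.02,0,0],[0,-0.05,0,0],[0,-0.11,0,0],[0,-0.15,-0.05,0],[0,-0.18,-0.15,0],[0,-0.18,-0.28,0],[0,-0.18,-0.28,0],[0,-0.18,-0.28,0]]'
python3 -c "
from h import *
slab(cam('top','t11.png'))
print('peg',w2b((.538,-.090)))
x,y=b2w(-176,-172);to(x,y,.11,5.2)
x,y=b2w(-176,-172);to(x,y,.055,5.2)
c=cam('side')
for n in ('top','side'):
  for d in vision.look_for(n,'catch_peg')[:2]:print(n,d['conf'],d['point'])"
```

```text
time: 30.27
position: [0.5394, -0.016, 0.1118]
tool_rot: [0.673, 0.74, 0.002, 0.004]
ft_force: [0.8, -0.3, -0.5]
grip_width: 0.0005
grip_force: 0.0
slab world [0.6429 0.0691] bay centre [-59.    3.5] rel yaw 0.17 n 52
   FL [0.6951 0.1543] bay [ 0.7 83.6]
   FR [ 0.7101 -0.0049] bay [  1.2 -76.4]
   RL [0.5768 0.1312] bay [-119.2   71.3]
   RR [ 0.5895 -0.0042] bay [-118.8  -64.7]
peg [-177.91688678 -145.47364502]
row [-0.335 -0.017  0.001  0.001] heading 5.4 pos [ 0.538  -0.0156  0.1103] bay [-171.2  -71.4] F [ 0.2  0.3 -1.2] t 30.32
row [-0.335 -0.018  0.185  0.001] heading 5.4 pos [ 0.538  -0.0156  0.1103] bay [-171.2  -71.4] F [ 0.2  0.3 -1.2] t 30.32
side 0.62 [195.1, 313.6]
```

```bash
python3 -m handwheel '[[-0.1,-0.01,0,0],[-0.22,-0.02,0,0],[-0.335,-0.02,0,0],[-0.335,-0.02,0,0],[-0.335,-0.02,0.08,0],[-0.335,-0.02,0.18,0],[-0.335,-0.02,0.185,0],[-0.335,-0.02,0.185,0]]'
python3 -m handwheel '[[0.015,0,0,0],[0.03,0,0,0],[0.045,0,0,0],[0.06,0,0,0],[0.075,0,0,0],[0.09,0,0,0],[0.105,0,0,0],[0.12,0,0,0],[0.135,0,0,0],[0.15,0,0,0],[0.165,0,0,0],[0.18,0,0,0],[0.195,0,0,0],[0.21,0,0,0],[0.225,0,0,0],[0.24,0,0,0],[0.25,0,0,0],[0.25,0,0,0]]'
python3 -c "
from h import *
cam('top','t12.png');cam('side','s12.png')
a=cv2.imread('pics/t12.png')[140:230,280:400];b=cv2.imread('pics/s12.png')[150:240,240:360]
cv2.imwrite('pics/t12c.png',cv2.resize(np.hstack([a,b]),(800,300),interpolation=cv2.INTER_CUBIC))
x,y=b2w(-200,-97);to(x,y,.055,5.2);x,y=b2w(-200,-77);to(x,y,.055,5.2)"
```

```text
time: 31.13
position: [0.5378, -0.1147, 0.0512]
tool_rot: [0.673, 0.74, -0.001, -0.003]
ft_force: [-0.2, 0.2, -0.0]
grip_width: 0.0003
grip_force: 0.0
time: 32.63
position: [0.5407, -0.044, 0.0545]
tool_rot: [0.673, 0.74, 0.003, 0.008]
ft_force: [10.6, -7.0, -6.7]
grip_width: 0.0008
grip_force: 5.5
row [ 0.01  -0.096 -0.003  0.001] heading 5.4 pos [ 0.5407 -0.0441  0.0546] bay [-171.1 -100. ] F [ 9.7 -6.8 -5.4] t 32.73
row [ 0.077 -0.096 -0.004  0.001] heading 5.4 pos [ 0.5407 -0.0441  0.0546] bay [-171.1 -100. ] F [ 9.7 -6.8 -5.4] t 32.73
```

View pics/t12c.png

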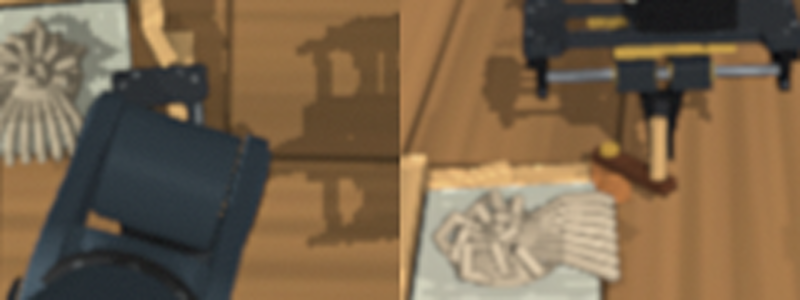

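```bash
python3 -m handwheel '[[-0.02,0,0,0],[-0.03,-0.02,0,0],[-0.03,-0.08,0,0],[-0.02,-0.1,0,0],[0.03,-0.1,0,0],[0.07,-0.1,0,0],[0.07,-0.1,0,0]]'
python3 -c "
from h import *
x,y=b2w(-153,-75);to(x,y,.055,5.2)"
```

```text
time: 33.32
position: [0.4989, -0.0206, 0.0534]
tool_rot: [0.672, 0.74, -0.001, -0.002]
ft_force: [-0.4, 0.2, -0.4]
grip_width: 0.0005
grip_force: 0.0
row [-0.008  0.192 -0.006  0.001] heading 5.5 pos [ 0.4989 -0.0206  0.0534] bay [-210.6  -72.8] F [-0.4  0.2 -0.4] t 33.32
```

```bash
python3 -m handwheel '[[-0.008,0.03,0,0],[-0.008,0.05,0,0],[-0.008,0.065,0,0],[-0.008,0.08,0,0],[-0.008,0.095,0,0],[-0.008,0.11,0,0],[-0.008,0.125,0,0],[-0.008,0.14,0,0],[-0.008,0.155,0,0],[-0.008,0.165,0,0],[-0.008,0.175,0,0],[-0.008,0.185,0,0],[-0.008,0.192,0,0],[-0.008,0.2,0,0],[-0.008,0.2,0,0]]'
python3 -c "
from h import *
x,y=b2w(-153,-75);to(x,y,.055,5.2)"
```

```text
time: 34.57
position: [0.5591, -0.0199, 0.0534]
tool_rot: [0.672, 0.74, -0.002, -0.002]
ft_force: [-5.4, -1.2, 3.3]
grip_width: 0.0011
grip_force: 2.9
row [ 0.009 -0.008 -0.005  0.001] heading 5.5 pos [ 0.5591 -0.0199  0.0534] bay [-150.6  -77.6] F [-5.4 -1.2  3.3] t 34.57
```

```bash
python3 -m handwheel '[[0,0.004,0,0],[0,0.008,0,0],[0,0.008,0,0]]'
python3 -m handwheel '[[0,-0.03,0,0],[0,-0.1,0,0],[0,-0.2,0,0],[0,-0.3,-0.05,0],[-0.05,-0.4,-0.3,0],[-0.15,-0.4,-0.4,0],[-0.3,-0.4,-0.5,0],[-0.45,-0.4,-0.5,0],[-0.6,-0.4,-0.5,0],[-0.7,-0.4,-0.5,0],[-0.7,-0.4,-0.5,0],[-0.7,-0.4,-0.5,0]]'
python3 -c "
from h import *
slab(cam('top','t13.png'));c=cam('side','s13.png')
a=cv2.imread('pics/t13.png')[120:220,250:370];b=cv2.imread('pics/s13.png')[160:260,230:350]
cv2.imwrite('pics/t13c.png',cv2.resize(np.hstack([a,b]),(800,333),interpolation=cv2.INTER_CUBIC))
to(.5,-.2,.2)"
```

```text
time: 34.82
position: [0.5593, -0.0198, 0.0534]
tool_rot: [0.672, 0.74, -0.003, -0.003]
ft_force: [-8.1, -2.9, 5.5]
grip_width: 0.0004
grip_force: 4.9
time: 35.82
position: [0.4668, -0.2484, 0.2056]
tool_rot: [0.675, 0.738, -0.001, 0.006]
ft_force: [0.6, -0.5, -0.3]
grip_width: 0.0004
grip_force: 0.0
slab world [0.6427 0.069 ] bay centre [-59.2   3.4] rel yaw 0.18 n 54
   FL [0.695  0.1543] bay [ 0.5 83.6]
   FR [ 0.71  -0.005] bay [  1.1 -76.4]
   RL [0.5766 0.1311] bay [-119.4   71.2]
   RR [ 0.5894 -0.0043] bay [-119.   -64.8]
row [0.128 0.132 0.013 0.   ] heading 5.3 pos [ 0.464  -0.2418  0.2038] bay [-265.3 -289.9] F [ 0.2 -0.3  0.3] t 35.92
```

View pics/t13c.png

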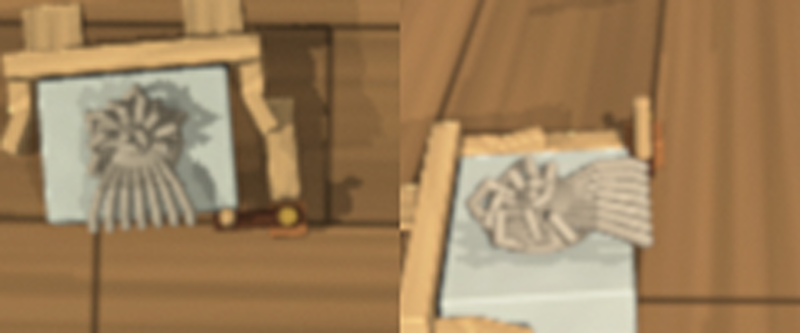

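Both views show the catch shut behind the slab's right rear corner (peg at about (227,217), pivot at (288,214) in the top crop). The slab is flush against the stop and the arm is clear.

```bash
python3 -m handwheel '[[0,0,0,0],[0,0,0,0],[0,0,0,0]]'; python3 -c "
from rig import job
print(job.hand_in())"
```

```text
time: 36.17
position: [0.4633, -0.2384, 0.2033]
tool_rot: [0.672, 0.74, 0.0, -0.001]
ft_force: [-0.0, 1.1, 0.5]
grip_width: 0.0007
grip_force: 0.0
the job is handed in; nothing more can be done
None
```

The slab is bedded flush against the stop (leaned on at about 16–18 N), the catch is swung shut behind it, the arm is clear and the job was handed in at about 36 s; no verdict was returned.

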